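Push the setup block down the fixture lane

ROBOT

A 6-joint arm with a two-finger parallel gripper is mounted at the origin on the work surface; the furniture and walls round the work are solid. World frame = base frame: x ahead of the robot, y to its left, z up, the work surface at z = 0. Lengths are in m, angles in rad, forces in N, time in s.
With the tool pointing down it reaches from about 0.375 to 0.9 m from the base axis. Payload 3.1 kg.
Tool frame: the origin (TCP) lies on the centre line of the jaws, within the pads' length; the fingertips stand 19 mm ahead of it and the grasp point (between the pads) is the TCP; z points along the fingers, y is the line along which they close (so a half turn about z gives the same grasp; the last joint's range is limited). The gripper opens to 85 mm and grips with 20 to 120 N. Pads are 22 mm wide; open, the fingers measure 114 mm over their backs; the gripper's body (76 mm by 85 mm) begins 54 mm behind the grasp point. The pads swing forward as they close: fully open they stand 13 mm farther back than shut.
Start: joints at [1.008, 0.527, 1.433, -0, 1.181, -0.178], TCP at [0.235, 0.579, 0.217] pointing down, gripper open.
Joint ranges: [-3.08, 3.08], [-0.75, 2.2], [0.22, 2.44], [-1.43, 4.57], [0, 2.65], [-2.85, 2.85]. Speed limits (rad/s): [2.79, 2.79, 3.14, 3.14, 3.14, 3.14].

INTERFACE

Orientations are given as a unit quaternion [x, y, z, w].
In Python, from station import manip gives the robot as it stands.
- The arm moves only by the tool servo_tool, never from a script. Its argument "rows" is a list that holds one entry, the list of rows, each a list of 7 numbers: the turn, a rotation vector about the tool's x, y, z in degrees, then the shift along the tool's x, y, z in m, then the gripper command: -1 is shut, 1 is fully open, values between are in proportion. In form: [[[wx, wy, wz, tx, ty, tz, jaw], ...]]. A call has 1 to 8 rows; each row shifts and turns the commanded pose from where the row before left it, along the tool's axes as they then stand; what a row does not reach is not made up. A row lasts 1/12 s, in which the tool goes at most 41.7 mm and 7.16 degrees, less where a joint would pass 70% of its speed; a pose out of reach is approached as far as the arm can. A call is refused whole if a number of a shift passes 0.0417 or a number of a turn 7.16, either way. A call with a gripper value outside its range is refused whole. The fingers move at their own pace and stop on an object; "squeeze" is the grip in N (left out, the last holds). Time passes only in rows, so rows that do not move let the fingers close. It gives the time, the measured TCP pose, the force, the opening and the grip force at its end, in the units of the state.
- manip.sense(): the state, without advancing time (a new reading comes with each control period).
- manip.snapshot(name): name is "side" or "top" or "wrist"; returns the picture (420x560x3 uint8, blue, green, red); there is no depth.
- manip.camera_info(name): a dict with "K" (3x3 intrinsics, pixels), "camera_from_world" (4x4, takes a point from world to camera coordinates). Camera axes: x right, y down, z forward; pixel columns grow to the right and rows downward; lengths in m; the calibration is good to about 2 mm. A picture is of the moment at which its call begins: read the wrist's pose just before it. camera_info takes no time and is no camera call; for the wrist camera it gives the pose at the moment of the call.
- manip.sign_off(): hands the job in; it is judged then, once.
The state is a dict: "t": time; "q": joint angles; "qd": joint speeds; "tau": joint torques, N m; "tcp_pos": TCP position; "tool_rot": TCP orientation; "force": force on the tool from outside, world axes, zero at the start; "ft_torque": the same for the moment, N m; "finger_gap": opening from 0.0 (shut) to 1.0 (fully open); "gripper_force": force on a finger pad.
Only numpy, scipy, OpenCV 4.12 (cv2) and the standard library are available. Lean on these libraries where they do the work, as an engineer would, in place of code of your own. Each camera call takes 0.05 s, during which the arm holds its last target. There are 200 camera calls.

TASK

Push the drilled steel setup block, lying at the open end of the fixture, down the lane between the two upright rails until its front end rests against the end stop. The rails are only tacked in place: neither the block nor the gripper may touch either of them. Push the block flat along the plate without lifting or tipping it, and leave the other parts where they lie.

Things in the scene. Friction and masses are not known exactly. Their poses are not given: they have to be found in the camera images.
- fixture: Fixed dark steel plate, 156 (x) x 420 (y) x 5 mm, a 3 mm high screw head in each corner. Origin: centre of its underside, at table height. +y points down the lane, from open end to end stop, roughly to the robot's left; +x roughly away from the robot. Lane: centre line x = 0, 84 mm wide between the rails (x = -42 to +42), which run y = -45 (mouth) to +165; before the mouth a bare flat apron.
- rail_far: Bare steel angle rail on the far side (+x) of the lane, 210 mm long, fixed to the plate: upright leg 5 mm thick, its top 31 mm above the table, with an outward foot 25 mm wide. Origin at mid-length on the plate's top, at the inner face; axes as the fixture's. Must not be touched.
- rail_near: The same rail mirrored, on the near side (-x) of the lane. Origin at mid-length on the plate's top, at the inner face. Must not be touched.
- end_stop: Steel bar across the lane's far end, 84 mm long, 16 mm thick, top 31 mm above the table (two screw heads on it to 36 mm). Origin on the plate's top at the middle of the face that looks down the lane: that face is at y = +168 mm of the fixture. May be touched by the block.
- block: Loose steel setup block with rows of holes, 51 (x) x 76 (y) x 25 (z) mm, about 0.7 kg, lying on the apron before the mouth, its y axis roughly along the lane but up to 20 mm off the centre line and up to 12 degrees askew. Origin: centre of its underside, on the plate's top, z up. Slides under a push of about 2 to 8 N. At the stop its origin is at y = +130 mm of the fixture.
- offcut: Bystander: short dark square-tube offcut, 29 x 45 x 29 mm, lying on the table beyond the end stop; origin at the centre of its underside. Leave alone.
- tab: Bystander: dark flat bar tab, 38 x 90 x 10 mm, on the table beyond the far rail; origin at the centre of its underside. Leave alone.
- bolt: Bystander: hexagon bolt, 22 x 54 x 20 mm, lying on the table beyond the apron; origin at the centre of its underside. Leave alone.
- nut: Bystander: hexagon nut, 19 x 22 x 10 mm, on the table beyond the end stop; origin at the centre of its underside. Leave alone.

How it is judged:
On the way:
1. the block's front half is in the lane, between the rails, flat on the plate (y of block in the frame of fixture above -0.045 m and x of block in the frame of fixture between -0.02 and 0.02 m and z of block in the frame of fixture below 0.008 m).
At the end, for the whole second after the job is handed in: The block lies flat and still at the end of the lane, its front end against the stop (gap at most 3.5 mm) and square to it within 0.08 rad, clear of both rails (y of block in the frame of fixture between 0.1265 and 0.134 m and x of block in the frame of fixture between -0.018 and 0.018 m and angle between the y axis of block and the y axis of fixture, either way round below 0.08 rad and z of block in the frame of fixture below 0.008 m and angle between block's own z axis and vertical below 0.05 rad and linear speed of block below 0.01 m/s); the robot touches nothing.
It fails at once if a rail is touched by the block, the gripper or anything else (contact force between any of rail_far, rail_near and anything else above 0.2 N).
It fails at once if the block is lifted off the plate (over 6 mm) or tipped (z of block in the frame of fixture above 0.011 m or angle between block's own z axis and vertical above 0.15 rad).
It fails at once if another part is moved by more than 15 mm (distance of any of offcut, tab, bolt, nut from where it was at the start of the episode above 0.015 m).
It also fails if it takes over 67 s, if anything falls off the work surface, if the arm or the gripper's body presses on something with over 40 N, if the wrist force passes 120 N, or if a joint passes its speed limit or range.

## Working session

There is one attempt and no reset: what is moved stays moved. The work goes in short steps, Python scripts to look and compute and a tool call to move; the robot and the scene stay as the last step left them, time stands still between calls to the robot, and variables do not carry over. Pictures are saved under pics/ and viewed, at most 10 in all, crops included, and the job is handed in when it is done.

Besides the shell and the picture viewer there is one more tool, called after "Request:" in YAML: its name, and indented under it one key for each argument. servo_tool: Moves the arm, as the interface text tells. Its arguments: {"type":"object","properties":{"rows":{"type":"array","items":{"type":"array","items":{"type":"array","items":{"type":"number"}}}},"squeeze":{"type":"number"}},"required":["rows"]}

```bash
mkdir -p pics
python3 - <<'E'
from station import manip
import cv2,numpy as np
for n in ("top","side"):
    im=manip.snapshot(n); cv2.imwrite(f"pics/{n}0.png",im)
    c=manip.camera_info(n); print(n,np.round(c["K"],1).tolist(),np.round(c["camera_from_world"],4).tolist())
s=manip.sense(); print(s["t"],s["tcp_pos"],s["tool_rot"],s["finger_gap"])
E
```

```text
top [[407.1, 0.0, 280.0], [0.0, 407.1, 207.6], [0.0, 0.0, 1.0]] [[-0.0244, -0.9995, -0.0216, 0.1152], [-0.9972, 0.0259, -0.0706, 0.5808], [0.0711, 0.0198, -0.9973, 0.8606], [0.0, 0.0, 0.0, 1.0]]
side [[525.1, 0.0, 285.3], [0.0, 525.1, 210.9], [0.0, 0.0, 1.0]] [[-0.9979, -0.0641, 0.0037, 0.58], [-0.0338, 0.475, -0.8793, 0.0033], [0.0546, -0.8776, -0.4762, 1.2298], [0.0, 0.0, 0.0, 1.0]]
0.1 [0.23420535 0.57871933 0.21611886] [ 1.91200458e-01  9.81550503e-01 -9.28691785e-04 -3.62775162e-04] 1.0002878794689365
```

View pics/top0.png

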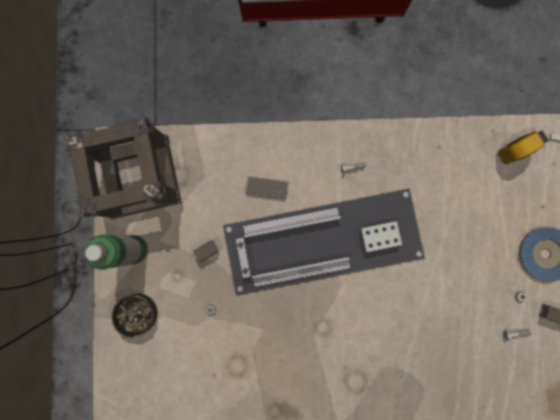

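View pics/side0.png

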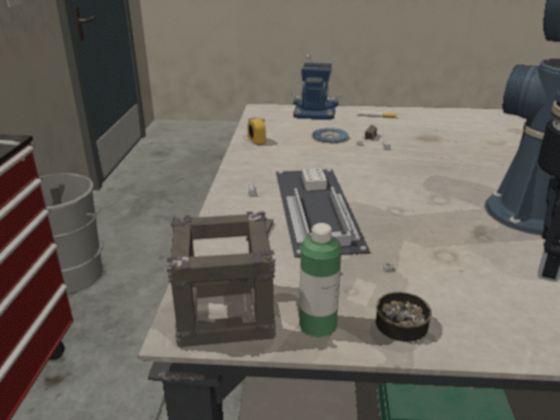

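Top view: plate corners are at about (224,224), (408,190), (424,258) and (238,294). The block is at (381,237), and the stop is at the left end. The side view agrees. Next I measure with masks.

```bash
cat > h.py <<'E'
from station import manip
import cv2,numpy as np
def ray(n,px,z,c=None):
    c=c or manip.camera_info(n); T=np.array(c["camera_from_world"]); R,t=T[:3,:3],T[:3,3]
    px=np.atleast_2d(px).astype(float)
    d=np.c_[px,np.ones(len(px))]@np.linalg.inv(c["K"]).T@R; o=-R.T@t
    return o+d*((z-o[2])/d[:,2])[:,None]
def proj(n,P,c=None):
    c=c or manip.camera_info(n); T=np.array(c["camera_from_world"]); q=(np.atleast_2d(P)@T[:3,:3].T+T[:3,3])@np.array(c["K"]).T
    return q[:,:2]/q[:,2:]
def rect(P):
    (c,s,a)=cv2.minAreaRect((P[:,:2]*1000).astype(np.float32)); return np.array(c)/1000,s,a
E
python3 - <<'E'
from h import *
im=cv2.imread("pics/top0.png"); g=cv2.cvtColor(im,cv2.COLOR_BGR2GRAY)
roi=np.zeros_like(g); cv2.fillPoly(roi,[np.array([[215,218],[412,182],[432,262],[232,302]])],255)
m=((g<100)&(roi>0)).astype(np.uint8)
cs=max(cv2.findContours(m,0,1)[0],key=cv2.contourArea)
hull=cv2.convexHull(cs)[:,0]
P=ray("top",hull,0.005); c,s,a=rect(P); print("plate",c,s,a)
print(np.round(cv2.boxPoints((c*1000,s,a)),1).tolist())
b=np.zeros_like(g); cv2.rectangle(b,(350,212),(408,262),255,-1)
m=((g>115)&(b>0)).astype(np.uint8); m=cv2.morphologyEx(m,cv2.MORPH_CLOSE,np.ones((7,7)))
cs=max(cv2.findContours(m,0,1)[0],key=cv2.contourArea)
c,s,a=rect(ray("top",cs[:,0],0.030)); print("block",c,s,a)
# screw heads
for x,y in [(229,229),(406,195),(418,255),(240,289)]:
    w=g[y-6:y+7,x-6:x+7].astype(float); w=np.clip(w-90,0,None)
    yy,xx=np.mgrid[y-6:y+7,x-6:x+7]; print((x,y),ray("top",[(w*xx).sum()/w.sum(),(w*yy).sum()/w.sum()],.008).round(4))
cv2.imwrite("pics/crop1.png",cv2.resize(im[180:305,215:432],None,fx=3.6,fy=3.6,interpolation=cv2.INTER_CUBIC))
E
```

```text
plate [0.50693051 0.00954938] (157.63772583007812, 418.94921875) 9.698108673095703
[[394.0, 202.8000030517578], [464.5, -210.1999969482422], [619.9000244140625, -183.6999969482422], [549.2999877929688, 229.3000030517578]]
block [ 0.51662817 -0.11347986] (51.37889099121094, 77.44967651367188) 9.914363861083984
(229, 229) [[0.5422 0.2188 0.008 ]]
(406, 195) [[ 0.6085 -0.1806  0.008 ]]
(418, 255) [[ 0.4708 -0.1995  0.008 ]]
(240, 289) [[0.4056 0.1939 0.008 ]]
```

View pics/crop1.png

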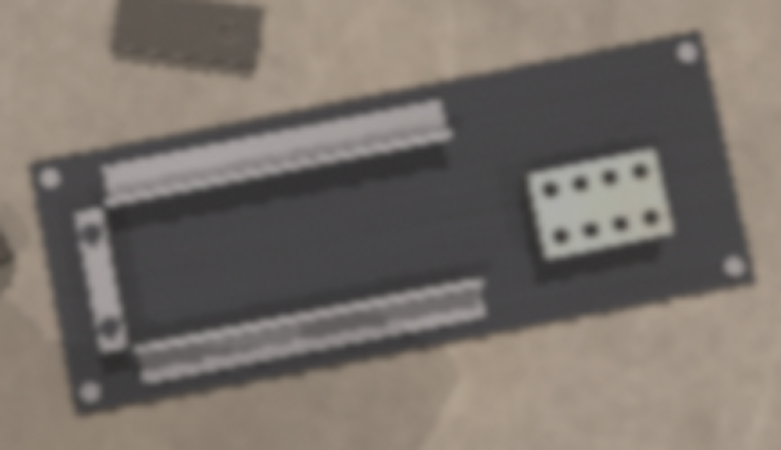

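Measured sizes match (plate 157.6 × 418.9 mm, block 51.4 × 77.4 mm). In the fixture frame the block is at x ≈ -11 mm, y ≈ -123 mm, yaw ≈ 0.2°, and the lane yaw is 9.7°.

Plan:
1. Close on the block from above on the apron, which squares it.
2. Slide it to the centre line and release it.
3. Push it from behind with both fingers half open.

I move over now.

Request:
servo_tool:
  rows:
    - [[0,0,0,-0.026,-0.027,0,1],[0,0,0,-0.026,-0.027,0,1],[0,0,0,-0.026,-0.027,0,1],[0,0,0,-0.026,-0.027,0,1],[0,0,0,-0.026,-0.027,0,1],[0,0,0,-0.026,-0.027,0,1],[0,0,0,-0.026,-0.027,0,1],[0,0,0,-0.026,-0.027,0,1]]
  squeeze: 20

```text
t: 0.77
tcp_pos: [0.3463, 0.2993, 0.2168]
tool_rot: [0.191, 0.982, -0.0, -0.0]
force: [1.2, 0.3, 0.1]
finger_gap: 0.999
gripper_force: 0.0
```

Request:
servo_tool:
  rows:
    - [[0,0,0,-0.026,-0.027,0,1],[0,0,0,-0.026,-0.027,0,1],[0,0,0,-0.026,-0.027,0,1],[0,0,0,-0.026,-0.027,0,1],[0,0,0,-0.026,-0.027,0,1],[0,0,0,-0.026,-0.027,0,1],[0,0,0,-0.026,-0.027,0,1],[0,0,0,-0.026,-0.027,0,1]]

```text
t: 1.43
tcp_pos: [0.4581, 0.0209, 0.2169]
tool_rot: [0.191, 0.982, 0.0, -0.0]
force: [0.9, 0.5, -0.2]
finger_gap: 0.999
gripper_force: 0.0
```

Request:
servo_tool:
  rows:
    - [[0,0,7,0,0,0,1],[0,0,7,0,0,0,1],[0,0,7,0,0,0,1],[0,0,7,0,0,0,1],[0,0,7,0,0,0,1],[0,0,7,0,0,0,1],[0,0,7,0,0,0,1],[0,0,7,0,0,0,1]]

```text
t: 2.1
tcp_pos: [0.4577, 0.0228, 0.2167]
tool_rot: [0.632, 0.775, -0.0, -0.0]
force: [-1.0, -0.4, 0.2]
finger_gap: 0.997
gripper_force: 0.0
```

Request:
servo_tool:
  rows:
    - [[0,0,2.3,0,0,0,1],[0,0,0,0,0,0,1]]

```text
t: 2.27
tcp_pos: [0.4577, 0.0228, 0.2168]
tool_rot: [0.645, 0.764, -0.0, -0.0]
force: [0.7, 0.1, -0.7]
finger_gap: 0.998
gripper_force: 0.0
```

Run:
```python
from h import *
from scipy.spatial.transform import Rotation as R
s=manip.sense(); print(s["t"],s["tcp_pos"],R.from_quat(s["tool_rot"]).as_matrix().round(4).tolist(),s["force"])
c=manip.camera_info("wrist"); np.savez("w0.npz",K=c["K"],T=c["camera_from_world"])
cv2.imwrite("pics/w0.png",manip.snapshot("wrist"))
```

```text
2.2667 [0.45765505 0.02279428 0.21675811] [[-0.1671, 0.9859, -0.0008], [0.9859, 0.1671, 0.0002], [0.0003, -0.0007, -1.0]] [ 0.69102262  0.09995581 -0.73741721]
```

View pics/w0.png

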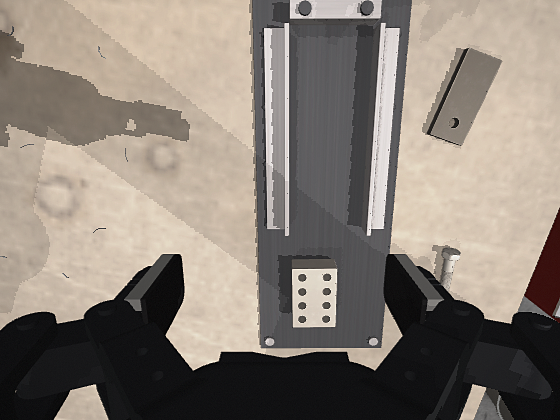

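The wrist view shows the rails at columns ≈288 and 370–384, the stop at the top, and the block's top face at about (292–336, 269–328). I cross-check the positions from this view.

Run:
```python
from h import *
w=np.load("w0.npz"); c={"K":w["K"],"camera_from_world":w["T"]}
im=cv2.imread("pics/w0.png"); g=cv2.cvtColor(im,cv2.COLOR_BGR2GRAY)
a=np.radians(9.67); X=np.array([np.cos(a),np.sin(a)]); Y=np.array([-X[1],X[0]]); O=np.array([.5069,.0095])
F=lambda P:np.c_[(P[:,:2]-O)@X,(P[:,:2]-O)@Y]*1000
m=np.zeros_like(g); m[262:335,285:345]=(g[262:335,285:345]>165); m=cv2.morphologyEx(m,cv2.MORPH_CLOSE,np.ones((9,9)))
cs=max(cv2.findContours(m,0,1)[0],key=cv2.contourArea)
print("block px",cv2.boundingRect(cs)); P=ray("w",cs[:,0],.03,c); r=rect(P); print(r, F(r[0][None]))
# rail inner edges (top z=.031): bright->dark crossing per row
for r in (60,100,140,180,220,230):
    row=g[r].astype(int)
    L=[x for x in range(275,310) if row[x]>130 and row[x+1]<=130]; Rr=[x for x in range(350,392) if row[x]<=130 and row[x+1]>130]
    if L and Rr: print(r,L,Rr,F(ray("w",[[L[-1]+.5,r],[Rr[0]+.5,r]],.031,c)).round(1).tolist())
col=g[:40,320]; e=[y for y in range(39) if col[y]>130 and col[y+1]<=130]; print("stop",e,F(ray("w",[[320,e[-1]+.5]],.031,c)) if e else 0)
# plate edges at z=.005 and screws
print("screws",F(ray("w",[[269,342],[373.5,342]],.008,c)).round(1).tolist(),"expect about +-70,-202")
```

```text
block px (292, 269, 45, 58)
(array([ 0.51592883, -0.11047211]), (50.23752975463867, 74.41332244873047), 10.488767623901367) [[ -11.25155659 -119.78409219]]
60 [288] [377] [[-41.6, 134.6], [42.5, 134.7]]
100 [288] [375] [[-41.5, 98.4], [43.3, 98.4]]
140 [288] [372] [[-41.3, 59.9], [43.1, 60.0]]
180 [288] [369] [[-41.1, 18.9], [42.9, 19.0]]
220 [288] [367] [[-40.9, -24.8], [43.7, -24.7]]
230 [288] [366, 391] [[-40.8, -36.2], [43.4, -36.1]]
stop [18] [[-12.90557671 170.0350907 ]]
screws [[-64.6, -196.1], [68.4, -195.9]] expect about +-70,-202
```

Both views agree to 1–3 mm: lane half-widths are −41.3 and +43 mm, and the block's x is about −12 mm from the lane centre. I move above the block and part-way down.

Request:
servo_tool:
  rows:
    - [[0,0,-0.2,-0.03,0.009,0,1],[0,0,0,-0.03,0.009,0,1],[0,0,0,-0.03,0.009,0,1],[0,0,0,-0.03,0.009,0,1],[0,0,0,-0.022,0,0.03,1],[0,0,0,0,0,0.03,1],[0,0,0,0,0,0.03,1],[0,0,0,0,0,0.03,1]]

```text
t: 2.98
tcp_pos: [0.5177, -0.1118, 0.0958]
tool_rot: [0.644, 0.765, 0.0, 0.0]
force: [0.3, 0.9, -0.0]
finger_gap: 1.0
gripper_force: 0.0
```

```bash
cat >> h.py <<'E'
_a=np.radians(9.9); X=np.array([np.cos(_a),np.sin(_a)]); Y=np.array([-X[1],X[0]]); O=np.array([.5075,.0096])
def F(P): P=np.atleast_2d(P); return np.c_[(P[:,:2]-O)@X,(P[:,:2]-O)@Y]*1000
def st():
    from scipy.spatial.transform import Rotation as R
    s=manip.sense(); M=R.from_quat(s["tool_rot"]).as_matrix()
    print("t",round(s["t"],2),"F mm",F(s["tcp_pos"]).round(1),"z",round(s["tcp_pos"][2]*1000,1),"yaw",np.degrees(np.arctan2(M[1,1],M[0,1])).round(2),"f",np.round(s["force"],1),"gap",round(s["finger_gap"],3),s["gripper_force"])
E
python3 - <<'E'
from h import *
st(); c=manip.camera_info("wrist"); np.savez("w1.npz",K=c["K"],T=c["camera_from_world"])
cv2.imwrite("pics/w1.png",manip.snapshot("wrist"))
E
```

```text
t 2.98 F mm [[ -10.8 -121.4]] z 95.8 yaw 9.86 f [ 0.3  0.9 -0. ] gap 1.0 0.0
```

View pics/w1.png

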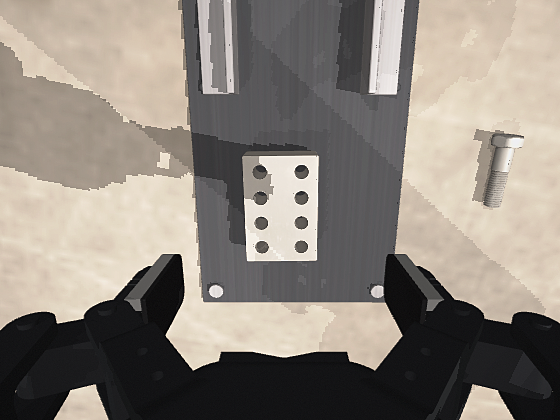

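The block sits centred between the fingers at (282,206) with only a small yaw. The mouth edges of the rails are at columns ≈239 and ≈369. I compute the lane centre from this closer view.

Run:
```python
from h import *
w=np.load("w1.npz"); c={"K":w["K"],"camera_from_world":w["T"]}
g=cv2.cvtColor(cv2.imread("pics/w1.png"),cv2.COLOR_BGR2GRAY)
for r in (10,30,50,70,88):
    row=g[r].astype(int); L=[x for x in range(225,250) if row[x]>150 and row[x+1]<=150]; Q=[x for x in range(350,385) if row[x]<=150 and row[x+1]>150]
    if L and Q: p=F(ray("w",[[L[-1]+.5,r],[Q[0]+.5,r]],.031,c)); print(r,L,Q,p.round(1).tolist(),"mid",p[:,0].mean().round(2))
m=np.zeros_like(g); m[154:266,236:325]=(g[154:266,236:325]>140); m=cv2.morphologyEx(cv2.morphologyEx(m,cv2.MORPH_OPEN,np.ones((3,3))),cv2.MORPH_CLOSE,np.ones((21,21)))
cs=max(cv2.findContours(m,0,1)[0],key=cv2.contourArea); r=rect(ray("w",cs[:,0],.03,c)); print(r,F(r[0]))
print(F(ray("w",[[216,291],[377,291]],.008,c)))
```

```text
10 [230] [373] [[-42.0, 3.6], [42.4, 3.7]] mid 0.22
30 [231] [372] [[-41.8, -7.2], [42.6, -7.1]] mid 0.39
50 [232] [371] [[-41.6, -18.2], [42.8, -18.1]] mid 0.56
70 [232] [369] [[-42.1, -29.6], [42.3, -29.5]] mid 0.12
88 [233] [368, 376] [[-41.9, -40.1], [42.4, -40.0]] mid 0.28
(array([ 0.51580713, -0.11073109]), (50.527347564697266, 75.6536865234375), 10.363788604736328) [[ -12.50498532 -119.96751296]]
[[ -65.38747295 -195.53487236]
 [  65.56544708 -195.44102099]]
```

Lane centre is confirmed to within 0.3 mm. I descend and close gently.

Request:
servo_tool:
  rows:
    - [[0,0,0,0.001,-0.001,0.016,1],[0,0,0,0,0,0.016,1],[0,0,0,0,0,0.016,1],[0,0,0,0,0,0.01,1],[0,0,0,0,0,0.005,1],[0,0,0,0,0,0,0.6],[0,0,0,0,0,0,0.5],[0,0,0,0,0,0,0.4]]
  squeeze: 20

```text
t: 3.7
tcp_pos: [0.5172, -0.1105, 0.0349]
tool_rot: [0.644, 0.765, 0.0, 0.001]
force: [0.6, -0.2, -0.5]
finger_gap: 0.702
gripper_force: 0.0
```

Request:
servo_tool:
  rows:
    - [[0,0,0,0,0,0,0.35],[0,0,0,0,0,0,0.3],[0,0,0,0,0,0,0.25],[0,0,0,0,0,0,0.2],[0,0,0,0,0,0,0.15],[0,0,0,0,0,0,0.15],[0,0,0,0,0,0,0.15]]

```text
t: 4.28
tcp_pos: [0.5165, -0.1103, 0.034]
tool_rot: [0.644, 0.765, -0.0, 0.0]
force: [-0.0, -0.9, -0.3]
finger_gap: 0.576
gripper_force: 0.0
```

```bash
python3 -c "
from h import *
st()"
```

```text
t 4.28 F mm [[ -11.7 -119.6]] z 34.0 yaw 9.85 f [-0.  -0.9 -0.3] gap 0.576 0.0
```

Request:
servo_tool:
  rows:
    - [[0,0,0,0,0,0,0.1],[0,0,0,0,0,0,0.05],[0,0,0,0,0,0,0],[0,0,0,0,0,0,-0.05],[0,0,0,0,0,0,-0.05],[0,0,0,0,0,0,-0.05]]
  squeeze: 20

```text
t: 4.78
tcp_pos: [0.5165, -0.1102, 0.034]
tool_rot: [0.644, 0.765, -0.0, -0.0]
force: [1.0, -0.0, 0.6]
finger_gap: 0.476
gripper_force: 0.0
```

Run:
```python
from h import *
st(); cv2.imwrite("pics/w2.png",manip.snapshot("wrist"))
```

```text
t 4.78 F mm [[ -11.8 -119.6]] z 34.0 yaw 9.86 f [ 1.  -0.   0.6] gap 0.476 0.0
```

View pics/w2.png

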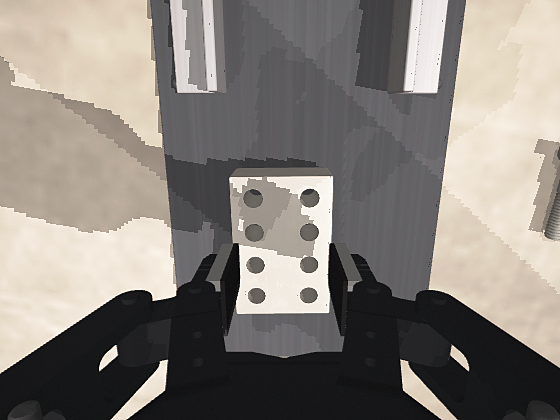

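The fingers stand at columns ≈237 and ≈345, just short of the block at 232–330, so I keep closing.

Request:
servo_tool:
  rows:
    - [[0,0,0,0,0,0,-0.1],[0,0,0,0,0,0,-0.15],[0,0,0,0,0,0,-0.2],[0,0,0,0,0,0,-0.25],[0,0,0,0,0,0,-0.3],[0,0,0,0,0,0,-0.3],[0,0,0,0,0,0,-0.3]]
  squeeze: 20

```text
t: 5.42
tcp_pos: [0.5165, -0.1103, 0.034]
tool_rot: [0.644, 0.765, -0.0, 0.0]
force: [-0.2, -0.6, -1.0]
finger_gap: 0.351
gripper_force: 0.0
```

Run:
```python
from h import *
st()
```

```text
t 5.42 F mm [[ -11.7 -119.6]] z 34.0 yaw 9.86 f [-0.2 -0.6 -1. ] gap 0.351 0.0
```

Run:
```python
from h import *
cv2.imwrite("pics/w3.png",manip.snapshot("wrist"))
c=manip.camera_info("wrist"); p=manip.sense()["tcp_pos"]; print(proj("w",[p,p-[0,0,.01],p-[0,0,.019]],c))
```

```text
[[283.09661889 250.56494262]
 [283.12172526 242.92312258]
 [283.14211787 236.71606441]]
```

View pics/w3.png

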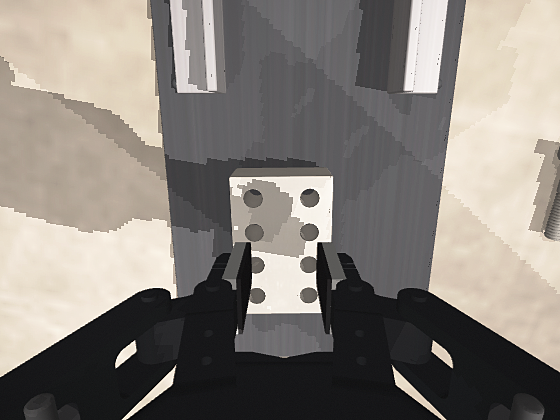

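Run:
```python
from h import *
from scipy.spatial.transform import Rotation as R
c=manip.camera_info("wrist"); s=manip.sense(); p=s["tcp_pos"]; M=R.from_quat(s["tool_rot"]).as_matrix(); print(np.round(c["K"][0,0]))
T=c["camera_from_world"]; print("cam in tool",(M.T@(-T[:3,:3].T@T[:3,3]-p)).round(4),"optical axis in tool",(M.T@T[2,:3]).round(3))
for x in (.011,-.011):
  for z in (-.02,-.01,0,.01,.019):
    q=proj("w",[p+M@[x,-.015,z],p+M@[x,.015,z]],c); print(x,z,q.round(0).tolist(),"sep/mm",((q[1,0]-q[0,0])/30).round(2))
```

```text
337.0
cam in tool [ 6.890e-02  1.000e-04 -1.568e-01] optical axis in tool [-0.266  0.     0.964]
0.011 -0.02 [[249.0, 246.0], [317.0, 246.0]] sep/mm 2.29
0.011 -0.01 [[251.0, 237.0], [315.0, 238.0]] sep/mm 2.15
0.011 0 [[253.0, 230.0], [313.0, 230.0]] sep/mm 2.02
0.011 0.01 [[254.0, 223.0], [312.0, 223.0]] sep/mm 1.91
0.011 0.019 [[256.0, 218.0], [310.0, 218.0]] sep/mm 1.82
-0.011 -0.02 [[250.0, 291.0], [316.0, 291.0]] sep/mm 2.2
-0.011 -0.01 [[252.0, 280.0], [314.0, 280.0]] sep/mm 2.07
-0.011 0 [[254.0, 270.0], [312.0, 270.0]] sep/mm 1.95
-0.011 0.01 [[255.0, 262.0], [311.0, 262.0]] sep/mm 1.85
-0.011 0.019 [[257.0, 255.0], [310.0, 255.0]] sep/mm 1.77
```

The picture shows the finger tips at row 243, over the block's top face, so the tips stand higher than the 19 mm figure implies: projection puts them about 18 mm behind the TCP. I open, go lower in small guarded steps, and watch the force.

Request:
servo_tool:
  rows:
    - [[0,0,0,0,0,0,0.3],[0,0,0,0,0,0,0.8],[0,0,0,0,0,0,0.8],[0,0,0,0,0,0,0.8],[0,0,0,0,0,0,0.8],[0,0,0,0,0,0.003,0.8],[0,0,0,0,0,0.003,0.8],[0,0,0,0,0,0,0.8]]

```text
t: 6.13
tcp_pos: [0.5161, -0.1101, 0.0274]
tool_rot: [0.644, 0.765, -0.0, -0.001]
force: [-0.6, 0.7, 0.5]
finger_gap: 0.897
gripper_force: 0.0
```

Request:
servo_tool:
  rows:
    - [[0,0,0,0,0,0.002,0.8],[0,0,0,0,0,0.002,0.8],[0,0,0,0,0,0,0.8]]

```text
t: 6.38
tcp_pos: [0.5162, -0.1102, 0.0236]
tool_rot: [0.644, 0.765, -0.0, -0.0]
force: [0.6, -0.1, -0.5]
finger_gap: 0.899
gripper_force: 0.0
```

Run:
```python
from h import *
st(); im=manip.snapshot("side"); p=proj("side",manip.sense()["tcp_pos"])[0]; print(p, proj("side",manip.sense()["tcp_pos"]-np.array([0,0,.019])))
x,y=p.astype(int); a=cv2.resize(im[y-45:y+35,x-50:x+50],None,fx=5,fy=5,interpolation=cv2.INTER_CUBIC)
b=manip.snapshot("wrist")[130:420,110:470]; b=cv2.resize(b,(0,0),fx=.8,fy=.8)
out=np.zeros((420,800,3),np.uint8); out[:400,:500]=a; out[:b.shape[0],510:510+b.shape[1]]=b
cv2.imwrite("pics/s4.png",out)
```

```text
t 6.38 F mm [[ -12.  -119.5]] z 23.6 yaw 9.85 f [ 0.6 -0.1 -0.5] gap 0.899 0.0
[313.41562951 176.7291117 ] [[313.20015508 183.4442944 ]]
```

View pics/s4.png

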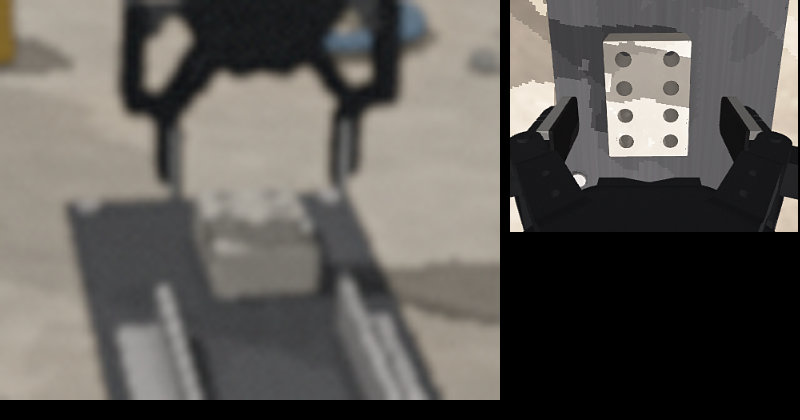

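The side view puts the tips at row ≈167, while the TCP projects to row 177. Both cameras therefore place the tips about 25 mm above the reported TCP. I go on down in guarded steps by that measured tip height.

Request:
servo_tool:
  rows:
    - [[0,0,0,0,0,0.004,0.8],[0,0,0,0,0,0.004,0.8],[0,0,0,0,0,0.002,0.8],[0,0,0,0,0,0,0.8]]

```text
t: 6.82
tcp_pos: [0.5161, -0.1101, 0.0134]
tool_rot: [0.644, 0.765, -0.0, -0.001]
force: [0.3, -0.5, -0.1]
finger_gap: 0.899
gripper_force: 0.0
```

Request:
servo_tool:
  rows:
    - [[0,0,0,0,0,0.003,0.8],[0,0,0,0,0,0.003,0.8],[0,0,0,0,0,0,0.8]]

```text
t: 7.07
tcp_pos: [0.5162, -0.1101, 0.0075]
tool_rot: [0.644, 0.765, -0.0, -0.0]
force: [-0.4, -0.0, 0.0]
finger_gap: 0.9
gripper_force: 0.0
```

Request:
servo_tool:
  rows:
    - [[0,0,0,0,0,0.003,0.8],[0,0,0,0,0,0.003,0.8],[0,0,0,0,0,0,0.8]]

```text
t: 7.32
tcp_pos: [0.5162, -0.1101, 0.0015]
tool_rot: [0.644, 0.765, -0.0, -0.0]
force: [0.5, -0.3, -1.1]
finger_gap: 0.897
gripper_force: 0.0
```

Request:
servo_tool:
  rows:
    - [[0,0,0,0,0,0.003,0.8],[0,0,0,0,0,0.002,0.8],[0,0,0,0,0,0,0.8]]

```text
t: 7.57
tcp_pos: [0.5163, -0.1102, -0.0034]
tool_rot: [0.644, 0.765, -0.0, -0.0]
force: [-0.9, -0.7, 0.7]
finger_gap: 0.899
gripper_force: 0.0
```

There's no contact even with the TCP below table level, which confirms the offset. I close on the block.

Request:
servo_tool:
  rows:
    - [[0,0,0,0,0,0.002,0.5],[0,0,0,0,0,0,0.4],[0,0,0,0,0,0,0.3],[0,0,0,0,0,0,0.25],[0,0,0,0,0,0,0.2],[0,0,0,0,0,0,0.15],[0,0,0,0,0,0,0.1],[0,0,0,0,0,0,0.1]]
  squeeze: 20

```text
t: 8.23
tcp_pos: [0.5159, -0.1101, -0.0048]
tool_rot: [0.644, 0.765, -0.0, -0.001]
force: [-1.8, -0.8, 3.9]
finger_gap: 0.595
gripper_force: 22.5
```

Run:
```python
from h import *
st()
```

```text
t 8.23 F mm [[ -12.3 -119.4]] z -4.8 yaw 9.87 f [-1.8 -0.8  3.9] gap 0.595 22.45688259601593
```

The block is gripped (gap 0.595 ≈ 50.6 mm, 22 N). I slide it 12.6 mm to the centre line and release.

Request:
servo_tool:
  rows:
    - [[0,0,0,0,0.002,0,0.1],[0,0,0,0,0.003,0,0.1],[0,0,0,0,0.003,0,0.1],[0,0,0,0,0.003,0,0.1],[0,0,0,0,0.0016,0,0.1],[0,0,0,0,0,0,0.1],[0,0,0,0,0,0,0.1]]

```text
t: 8.82
tcp_pos: [0.5271, -0.1075, -0.0048]
tool_rot: [0.644, 0.765, -0.001, -0.002]
force: [-5.9, 0.3, 6.1]
finger_gap: 0.589
gripper_force: 22.8
```

Run:
```python
from h import *
st()
```

```text
t 8.82 F mm [[  -0.8 -118.7]] z -4.8 yaw 9.86 f [-5.9  0.3  6.1] gap 0.589 22.771513760089874
```

Request:
servo_tool:
  rows:
    - [[0,0,0,0,0,0,0.2],[0,0,0,0,0,0,0.25],[0,0,0,0,0,0,0.35],[0,0,0,0,0,0,0.5],[0,0,0,0,0,0,0.8],[0,0,0,0,0,0,0.8],[0,0,0,0,0,0,0.8]]

```text
t: 9.4
tcp_pos: [0.5294, -0.1083, -0.005]
tool_rot: [0.644, 0.765, 0.0, 0.0]
force: [-0.3, 0.7, 0.1]
finger_gap: 0.898
gripper_force: 0.0
```

Request:
servo_tool:
  rows:
    - [[0,0,0,0,0,-0.01,0.8],[0,0,0,0,0,-0.02,0.8],[0,0,0,0,0,-0.03,0.8],[0,0,0,-0.025,0,0,0.8],[0,0,0,-0.02,0,0,0.8],[0,0,0,-0.02,0,0,0.2],[0,0,0,0,0,0,-0.5],[0,0,0,0,0,0,-0.5]]

```text
t: 10.07
tcp_pos: [0.5403, -0.173, 0.0557]
tool_rot: [0.645, 0.765, 0.0, 0.001]
force: [-0.1, 0.1, -0.0]
finger_gap: 0.483
gripper_force: 0.0
```

Run:
```python
from h import *
st(); c=manip.camera_info("wrist"); im=manip.snapshot("wrist"); cv2.imwrite("pics/w5.png",im); np.savez("w5.npz",K=c["K"],T=c["camera_from_world"])
```

```text
t 10.07 F mm [[   0.9 -185.5]] z 55.7 yaw 9.74 f [-0.1  0.1 -0. ] gap 0.483 0.0
```

View pics/w5.png

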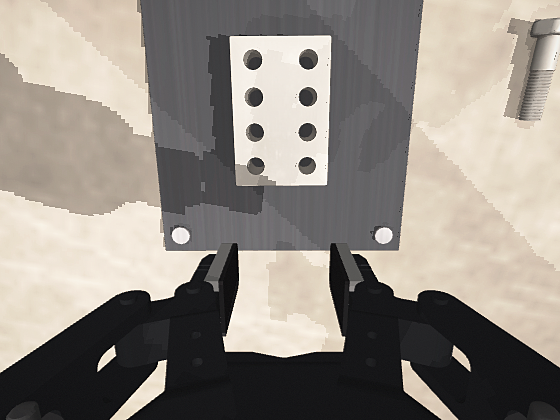

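The block is free at (233–330, 36–185), square to the plate, with its rear edge at row 185. I measure it.

```bash
cat >> h.py <<'E'
def block(tag,r0,r1,c0,c1,th=140):
    c=manip.camera_info("wrist"); im=manip.snapshot("wrist"); cv2.imwrite(f"pics/{tag}.png",im); return blockim(im,c,r0,r1,c0,c1,th)
def blockim(im,c,r0,r1,c0,c1,th=140):
    g=cv2.cvtColor(im,cv2.COLOR_BGR2GRAY); m=np.zeros_like(g); m[r0:r1,c0:c1]=(g[r0:r1,c0:c1]>th)
    m=cv2.morphologyEx(cv2.morphologyEx(m,cv2.MORPH_OPEN,np.ones((3,3))),cv2.MORPH_CLOSE,np.ones((25,25)))
    cs=max(cv2.findContours(m,0,1)[0],key=cv2.contourArea); print("px",cv2.boundingRect(cs)); r=rect(ray("w",cs[:,0],.03,c)); print("block F",F(r[0]).round(1),"size",np.round(r[1],1),"ang",round(r[2],2))
E
python3 - <<'E'
from h import *
w=np.load("w5.npz"); blockim(cv2.imread("pics/w5.png"),{"K":w["K"],"camera_from_world":w["T"]},20,200,222,340)
E
```

```text
px (230, 35, 101, 151)
block F [[  -0.3 -119.7]] size [50.6 76. ] ang 10.2
```

Request:
servo_tool:
  rows:
    - [[0,0,0,-0.004,-0.001,0.02,-0.5],[0,0,0,0,0,0.02,-0.5],[0,0,0,0,0,0.01,-0.5],[0,0,0,0,0,0.004,-0.5],[0,0,0,0,0,0,-0.5],[0,0,0,0,0,0.003,-0.5],[0,0,0,0,0,0.002,-0.5],[0,0,0,0,0,0,-0.5]]

```text
t: 10.78
tcp_pos: [0.54, -0.1762, -0.0036]
tool_rot: [0.644, 0.765, 0.0, 0.0]
force: [-0.2, -0.0, 0.4]
finger_gap: 0.251
gripper_force: 0.0
```

Request:
servo_tool:
  rows:
    - [[0,0,0,0.005,0,0,-0.5],[0,0,0,0.005,0,0,-0.5],[0,0,0,0.003,0,0,-0.5],[0,0,0,0.003,0,0,-0.5],[0,0,0,0.003,0,0,-0.5],[0,0,0,0.003,0,0,-0.5],[0,0,0,0.003,0,0,-0.5]]

```text
t: 11.37
tcp_pos: [0.5362, -0.1521, -0.0038]
tool_rot: [0.644, 0.765, 0.0, 0.001]
force: [0.4, -3.2, 0.4]
finger_gap: 0.252
gripper_force: 1.4
```

Run:
```python
from h import *
st(); block("w6",0,230,215,345)
```

```text
t 11.37 F mm [[   0.5 -164.3]] z -3.8 yaw 9.86 f [ 0.4 -3.2  0.4] gap 0.252 1.3948820158839226
px (215, 49, 130, 181)
block F [[  -0.4 -108.1]] size [48.9 64.4] ang 9.98
```

Contact made at 3 N. I push along the lane in chunks, checking the lateral position.

Request:
servo_tool:
  rows:
    - [[0,0,0,0.006,0,0,-0.5],[0,0,0,0.006,0,0,-0.5],[0,0,0,0.006,0,0,-0.5],[0,0,0,0.006,0,0,-0.5],[0,0,0,0.006,0,0,-0.5],[0,0,0,0.006,0,0,-0.5],[0,0,0,0.006,0,0,-0.5],[0,0,0,0.003,0,0,-0.5]]

```text
t: 12.08
tcp_pos: [0.5276, -0.1064, -0.0038]
tool_rot: [0.643, 0.765, -0.0, 0.0]
force: [0.5, -4.9, 2.0]
finger_gap: 0.248
gripper_force: 2.0
```

```bash
cat >> h.py <<'E'
def edges(tag):
    # block side edges at z=.03 and rail inner edges at z=.031, per row, in lane mm
    c=manip.camera_info("wrist"); im=manip.snapshot("wrist"); cv2.imwrite(f"pics/{tag}.png",im); g=cv2.cvtColor(im,cv2.COLOR_BGR2GRAY)
    for r in range(60,235,25):
        x=np.flatnonzero(np.abs(np.diff(cv2.GaussianBlur(g,(3,3),0)[r].astype(int)))>25); x=x[(x>150)&(x<420)]
        if len(x): p=F(ray("w",np.c_[x+.5,np.full(len(x),r)],.03,c)); print(r,"y",p[0,1].round(),p[:,0].round(1).tolist())
E
python3 - <<'E'
from h import *
st(); edges("w7")
E
```

```text
t 12.08 F mm [[-1.000e-01 -1.177e+02]] z -3.8 yaw 9.89 f [ 0.5 -4.9  2. ] gap 0.248 2.0477476716041565
60 y -33.0 [-42.1, -41.8, -25.8, -25.5, -25.2, 24.7, 25.1, 25.4, 42.4, 42.7, 43.1, 43.4]
85 y -41.0 [-42.2, -41.9, -26.0, -25.6, -25.3, -19.1, -18.7, -17.0, -9.7, -9.4, 8.6, 9.0, 9.3, 18.3, 18.6, 24.9, 25.2, 42.5, 42.9, 43.2]
110 y -49.0 [-25.7, -25.4, -25.0, 24.7, 25.0, 25.4]
135 y -58.0 [-25.9, -25.5, -25.2, -19.0, -18.7, -16.9, -9.7, -9.3, -9.0, 8.6, 9.0, 9.3, 18.3, 18.7, 19.0, 24.8, 25.1, 25.5]
160 y -67.0 [-25.6, -25.3, 24.9, 25.3]
185 y -76.0 [-25.8, -25.4, -25.0, -19.0, -9.7, -9.3, -8.9, 8.6, 9.0, 9.4, 18.3, 18.7, 19.1, 24.7, 25.1, 25.4]
210 y -86.0 [-25.5, -25.1, -23.2, 24.8, 25.2, 25.6]
```

The block is square at x = −0.3 mm, with ≥16 mm to each rail, so I continue.

Request:
servo_tool:
  rows:
    - [[0,0,0,0.006,0,0,-0.5],[0,0,0,0.008,0,0,-0.5],[0,0,0,0.008,0,0,-0.5],[0,0,0,0.008,0,0,-0.5],[0,0,0,0.008,0,0,-0.5],[0,0,0,0.008,0,0,-0.5],[0,0,0,0.006,0,0,-0.5],[0,0,0,0.004,0,0,-0.5]]

```text
t: 12.8
tcp_pos: [0.5178, -0.051, -0.004]
tool_rot: [0.643, 0.765, -0.0, -0.0]
force: [0.3, -3.3, 2.1]
finger_gap: 0.247
gripper_force: 2.2
```

Run:
```python
from h import *
st(); edges("w8")
```

```text
t 12.8 F mm [[ -0.3 -61.5]] z -4.0 yaw 9.9 f [ 0.3 -3.3  2.1] gap 0.247 2.1653375029563904
60 y 23.0 [-42.0, -41.7, -26.0, -25.7, -25.4, 24.5, 24.8, 25.2, 42.5, 42.8, 43.2, 43.5]
85 y 15.0 [-42.1, -41.7, -34.8, -25.8, -25.5, -19.3, -18.9, -17.2, -9.9, -9.6, -9.2, 8.7, 9.1, 9.4, 18.1, 18.4, 18.8, 24.6, 25.0, 25.3, 42.6, 42.9, 43.3]
110 y 7.0 [-46.4, -46.0, -42.1, -41.8, -25.9, -25.6, -25.2, 24.4, 24.8, 25.1, 42.7, 43.1, 43.4]
135 y -2.0 [-46.5, -46.2, -42.2, -41.9, -26.1, -25.7, -25.3, -19.2, -18.9, -17.1, -9.9, -9.6, -9.2, 8.4, 8.8, 9.1, 18.4, 18.8, 24.6, 24.9, 25.3, 42.5, 42.9, 43.2]
160 y -11.0 [-46.0, -41.9, -41.6, -34.6, -25.8, -25.5, -25.1, 24.7, 25.1, 25.4, 42.6, 43.0, 43.4]
185 y -20.0 [-26.0, -25.6, -25.2, -19.2, -18.9, -9.9, -9.5, -9.1, 8.8, 9.2, 18.1, 18.5, 18.9, 24.5, 24.8, 25.2, 42.8, 43.1, 43.5]
210 y -30.0 [-25.7, -25.3, -24.9, 24.6, 25.0, 25.4, 42.5, 42.9, 43.3]
```

Request:
servo_tool:
  rows:
    - [[0,0,0,0.006,0,0,-0.5],[0,0,0,0.008,0,0,-0.5],[0,0,0,0.008,0,0,-0.5],[0,0,0,0.008,0,0,-0.5],[0,0,0,0.008,0,0,-0.5],[0,0,0,0.008,0,0,-0.5],[0,0,0,0.006,0,0,-0.5],[0,0,0,0.004,0,0,-0.5]]

```text
t: 13.52
tcp_pos: [0.5079, 0.0042, -0.0041]
tool_rot: [0.643, 0.765, -0.0, -0.0]
force: [1.5, -3.4, 1.1]
finger_gap: 0.25
gripper_force: 1.6
```

Request:
servo_tool:
  rows:
    - [[0,0,0,0.006,0,0,-0.5],[0,0,0,0.008,0,0,-0.5],[0,0,0,0.008,0,0,-0.5],[0,0,0,0.008,0,0,-0.5],[0,0,0,0.008,0,0,-0.5],[0,0,0,0.008,0,0,-0.5],[0,0,0,0.006,0,0,-0.5],[0,0,0,0.004,0,0,-0.5]]

```text
t: 14.18
tcp_pos: [0.4984, 0.0593, -0.0041]
tool_rot: [0.643, 0.765, -0.0, -0.0]
force: [0.1, -2.9, -0.7]
finger_gap: 0.247
gripper_force: 1.3
```

Run:
```python
from h import *
st(); edges("w9")
c=manip.camera_info("wrist"); im=cv2.imread("pics/w9.png")
g=cv2.GaussianBlur(cv2.cvtColor(im,cv2.COLOR_BGR2GRAY),(3,3),0).astype(int)
for col in (270,283,295):
    x=np.flatnonzero(np.abs(np.diff(g[:240,col]))>15); print(col,[(int(i),F(ray("w",[[col,i+.5]],.03,c))[0,1].round(1)) for i in x])
```

```text
t 14.18 F mm [[-0.4 50.5]] z -4.1 yaw 9.9 f [ 0.1 -2.9 -0.7] gap 0.247 1.2601877935230732
60 y 135.0 [-41.7, -41.3, -25.7, -25.4, 24.7, 25.1, 25.4, 43.0, 43.4, 43.7]
85 y 127.0 [-45.9, -41.8, -41.4, -34.8, -25.9, -25.5, -25.2, -19.3, -19.0, -18.6, -10.0, -9.6, -9.3, 8.7, 9.0, 9.4, 18.3, 18.7, 24.5, 24.9, 25.2, 42.8, 43.2, 43.5, 43.9]
110 y 119.0 [-46.1, -41.8, -41.5, -34.4, -26.0, -25.6, -25.3, 24.7, 25.0, 25.4, 43.0, 43.3, 43.7]
135 y 110.0 [-46.2, -45.8, -41.9, -41.5, -34.7, -25.8, -25.4, -25.0, -19.3, -18.9, -17.1, -10.0, -9.6, -9.3, 8.7, 9.0, 9.4, 18.4, 18.7, 24.8, 25.2, 25.5, 42.7, 43.1, 43.5, 43.8]
160 y 101.0 [-46.0, -42.0, -41.6, -34.7, -25.9, -25.5, -25.1, 24.6, 25.0, 25.3, 42.9, 43.2, 43.6]
185 y 92.0 [-41.7, -25.6, -25.3, -19.3, -18.9, -9.6, -9.2, 8.7, 9.1, 9.4, 18.4, 18.8, 24.7, 25.1, 25.5, 42.6, 43.0, 43.4, 43.8]
210 y 82.0 [-25.8, -25.4, -25.0, -24.6, 24.5, 24.9, 25.3, 42.8, 43.2, 43.5]
270 [(47, np.float64(139.7)), (48, np.float64(139.4)), (49, np.float64(139.0)), (225, np.float64(76.4)), (226, np.float64(76.0))]
283 [(47, np.float64(139.7)), (48, np.float64(139.4)), (49, np.float64(139.1)), (236, np.float64(71.9)), (237, np.float64(71.5)), (238, np.float64(71.0))]
295 [(47, np.float64(139.7)), (48, np.float64(139.4)), (49, np.float64(139.1)), (224, np.float64(76.8)), (225, np.float64(76.4))]
```

Front end at y = 139.4 mm, so about 29–30 mm remain. I approach slowly and watch for a force rise.

Request:
servo_tool:
  rows:
    - [[0,0,0,0.005,0,0,-0.5],[0,0,0,0.006,0,0,-0.5],[0,0,0,0.005,0,0,-0.5],[0,0,0,0.004,0,0,-0.5],[0,0,0,0.003,0,0,-0.5],[0,0,0,0.002,0,0,-0.5],[0,0,0,0.001,0,0,-0.5],[0,0,0,0.001,0,0,-0.5]]

```text
t: 14.9
tcp_pos: [0.4942, 0.0849, -0.004]
tool_rot: [0.644, 0.765, -0.0, -0.0]
force: [0.1, -2.1, -1.4]
finger_gap: 0.251
gripper_force: 1.0
```

Request:
servo_tool:
  rows:
    - [[0,0,0,0.001,0,0,-0.5],[0,0,0,0.001,0,0,-0.5]]

```text
t: 15.07
tcp_pos: [0.494, 0.0868, -0.004]
tool_rot: [0.644, 0.765, -0.0, -0.0]
force: [0.6, -0.8, -1.0]
finger_gap: 0.25
gripper_force: 1.0
```

Request:
servo_tool:
  rows:
    - [[0,0,0,0.001,0,0,-0.5],[0,0,0,0,0,0,-0.5]]

```text
t: 15.23
tcp_pos: [0.4938, 0.0879, -0.004]
tool_rot: [0.644, 0.765, 0.0, -0.0]
force: [0.0, -0.3, -0.9]
finger_gap: 0.248
gripper_force: 0.5
```

Request:
servo_tool:
  rows:
    - [[0,0,0,0.001,0,0,-0.5],[0,0,0,0,0,0,-0.5]]

```text
t: 15.4
tcp_pos: [0.4937, 0.0888, -0.004]
tool_rot: [0.644, 0.765, 0.0, 0.0]
force: [-0.3, -1.1, 0.8]
finger_gap: 0.253
gripper_force: 0.7
```

Not at the stop yet, so I continue in 1 mm steps.

Request:
servo_tool:
  rows:
    - [[0,0,0,0.001,0,0,-0.5],[0,0,0,0,0,0,-0.5]]

```text
t: 15.57
tcp_pos: [0.4936, 0.0897, -0.004]
tool_rot: [0.644, 0.765, -0.0, 0.0]
force: [0.3, -2.1, -0.7]
finger_gap: 0.25
gripper_force: 1.4
```

Request:
servo_tool:
  rows:
    - [[0,0,0,0.001,0,0,-0.5],[0,0,0,0,0,0,-0.5]]

```text
t: 15.73
tcp_pos: [0.4936, 0.0897, -0.0039]
tool_rot: [0.643, 0.766, -0.0, 0.001]
force: [0.3, -7.9, -0.5]
finger_gap: 0.25
gripper_force: 4.0
```

Run:
```python
from h import *
st(); c=manip.camera_info("wrist"); im=manip.snapshot("wrist"); cv2.imwrite("pics/w10.png",im)
g=cv2.GaussianBlur(cv2.cvtColor(im,cv2.COLOR_BGR2GRAY),(3,3),0).astype(int)
for col in (262,270,283,295,305):
    x=np.flatnonzero(np.abs(np.diff(g[:100,col]))>12); print(col,[(int(i),F(ray("w",[[col,i+.5]],.03,c))[0,1].round(1)) for i in x])
print(g[25:60,283].tolist())
```

```text
t 15.73 F mm [[ 0.1 81.3]] z -3.9 yaw 9.91 f [ 0.3 -7.9 -0.5] gap 0.25 3.9503227919340134
262 [(44, np.float64(171.0)), (45, np.float64(170.7)), (46, np.float64(170.4)), (47, np.float64(170.1)), (48, np.float64(169.7)), (49, np.float64(169.4))]
270 [(44, np.float64(171.0)), (45, np.float64(170.7)), (46, np.float64(170.4)), (47, np.float64(170.1)), (48, np.float64(169.8)), (49, np.float64(169.4))]
283 [(45, np.float64(170.7)), (46, np.float64(170.4)), (47, np.float64(170.1)), (48, np.float64(169.8)), (49, np.float64(169.4))]
295 [(44, np.float64(171.0)), (45, np.float64(170.7)), (46, np.float64(170.4)), (47, np.float64(170.1)), (48, np.float64(169.8)), (49, np.float64(169.5))]
305 [(45, np.float64(170.7)), (46, np.float64(170.4)), (47, np.float64(170.1)), (48, np.float64(169.8)), (49, np.float64(169.5))]
[223, 223, 224, 224, 225, 225, 225, 225, 225, 226, 226, 227, 228, 229, 229, 228, 227, 227, 228, 226, 214, 190, 139, 115, 179, 238, 243, 240, 239, 239, 240, 240, 239, 239, 239]
```

Force jumped to 8 N with the TCP halted, and only a ~1 mm dark seam is left. The block is at the stop, so I back off and rise.

Request:
servo_tool:
  rows:
    - [[0,0,0,-0.003,0,0,-0.5],[0,0,0,-0.008,0,0,-0.5],[0,0,0,-0.01,0,0,-0.5],[0,0,0,0,0,-0.02,-0.5],[0,0,0,0,0,-0.03,-0.5],[0,0,0,0,0,-0.03,-0.5],[0,0,0,0,0,-0.03,-0.5],[0,0,0,0,0,0,-0.5]]

```text
t: 16.45
tcp_pos: [0.5006, 0.0694, 0.1108]
tool_rot: [0.644, 0.765, 0.003, 0.004]
force: [0.1, 0.0, 0.2]
finger_gap: 0.251
gripper_force: 0.0
```

Run:
```python
from h import *
st(); im=manip.snapshot("wrist"); cv2.imwrite("pics/w11.png",im)
```

```text
t 16.45 F mm [[ 3.5 60.1]] z 110.8 yaw 9.83 f [0.1 0.  0.2] gap 0.251 0.0
```

View pics/w11.png

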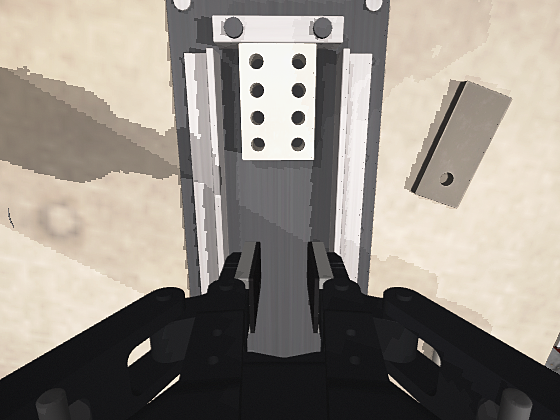

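The block (240–315, 42–160) lies square and flush against the stop (row 42), centred between the rails, and the gripper is clear. I hand it in.

```bash
python3 -c "
from station import manip
print(manip.sign_off())"
```

```text
the job is handed in; nothing more can be done
None
```

The block lies flat and square against the end stop, centred in the lane, with the gripper clear of everything; neither rail nor any other part was touched as far as the cameras and force readings show, and the job was handed in at about 16.5 s (no verdict was returned).

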